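# Unclamp the drying chamber's latch and hold its sprung lid just below balance

## Task

Free the lid of the slide drying chamber: turn the clamp knob on its latch counterclockwise nearly a quarter turn, until it is loose, then slide the latch fully aside to the left, away from the lid's handle. Raise the lid by its handle a little past its balance point, where the spring begins to lift it, without letting it fly open to its stop, then bring it back and finish holding it still with the fingers about ten degrees below the balance point, so that it would fall shut if let go. The program ends while still holding the lid; leave the latch open and the other things on the bench where they are.

Things in the scene. Friction and masses are not known exactly. Their poses are not given: they have to be found in the camera images.
- chamber: White slide drying chamber fixed on the bench, 180 (its x) x 300 (its y) x 100 mm high; origin at the centre of its underside, z up. Lid hinge along y on the far (+x) top edge; lid handle and latch on its front (-x, robot) side. A latch ledge, top 80 mm above the bench, juts 73 mm from the left (+y) part of the front. Shut, the windowed lid's top is 112 mm above the bench.
- clamp (a joint): Angle of the latch's clamp knob, rad: 0 = fully clamped, grows counterclockwise seen from above, stop at 1.5. Turns lightly (0.03 N m), stays where left. A 32 mm steel locking finger under it stands against a fixed stop pin (top 108 mm above the bench) and keeps the latch from sliding until the knob is turned to about 1.1 rad; turn it to 1.25 or more.
- clamp_grip (a point): Grip point of the clamp knob, on its vertical axis, 133 mm above the bench: a black wing 12 mm thick, 44 mm long, 30 mm tall (114 to 144 mm above the bench). The point's x axis lies along the wing and turns with it (parallel to the chamber's x when clamped), its thickness is along y, z up. The knob rides on the latch.
- latch (a joint): Travel of the latch, m: 0 = its bolt covers the keeper tab of the lid, grows as it slides to the chamber's +y (left, away from the lid's handle), stop at 0.032. From about 0.020 the lid is free. Slides with about 1 N friction and stays where left; it is moved by the knob.
- lid (a joint): Lid angle, rad: 0 = shut, positive = raised, stop at 1.45. The lid (1.5 kg, partly carried by a preloaded hinge spring) has its balance point at 1.00 rad (57 degrees): below it the lid falls shut by itself, above it the spring drives it open. Shut, it takes about 3 N up at the handle; 0.2 rad below balance it weighs about 1 N on the handle.
- lid_bar (a point): Middle of the lid's steel handle bar: a round bar 12 mm in diameter, 100 mm long along the chamber's y, held by an arm at each end, 45 mm clear in front of the lid's front edge. Lid shut, it is 108 mm above the bench. The point's axes equal the chamber's when shut and tilt with the lid about y.
- lid_hinge (a point): Point on the lid's hinge line, 100 mm above the bench, level with the handle's middle; the bar's middle is 230 mm from it towards the chamber's -x and 8 mm above the lid's underside plane. The bar moves on a circle about this line.
- slide_box: Bystander to be left alone: closed grey plastic slide box, 100 x 90 x 34 mm; origin at the centre of its underside.
- jar: Bystander to be left alone: specimen jar, 60 mm diameter, 65 mm tall; origin at the centre of its underside.
- reagent: Bystander to be left alone: amber reagent bottle, 64 mm diameter, 130 mm tall; origin at the centre of its underside.
- beaker: Bystander to be left alone: glass beaker, 70 mm diameter, 90 mm tall; origin at the centre of its underside.
- petri: Bystander to be left alone: clear petri dish, 88 mm diameter, 16 mm tall; origin at the centre of its underside.
- forceps: Bystander to be left alone: flat steel forceps lying down, 120 x 20 x 6 mm; origin at the centre of its underside.
- tip_rack: Bystander to be left alone: white pipette tip rack, 120 x 85 x 55 mm; origin at the centre of its underside.

How it is judged (in metres and radians):
On the way, in this order (a step that is already met when the one before it is completed fails the run):
1. the clamp knob is turned loose (at least 57 degrees) (value of joint clamp above 1 rad), for 0.1 s.
2. the latch is slid aside (at least 24 mm) (value of joint latch above 0.024 m), for 0.1 s.
3. the lid is raised past its balance point (value of joint lid above 1.03 rad), for 0.1 s.
At the end, for the whole second after the job is handed in: The lid stands still (under 0.1 rad/s) between 0.68 and 0.97 rad, that is 2 to 18 degrees below its balance point at 1.00 rad, carried by the fingers (contact over 0.3 N), and the latch is open by more than 22 mm (value of joint lid between 0.68 and 0.97 rad and velocity of joint lid between -0.1 and 0.1 rad/s and contact force between the fingers and lid above 0.3 N and value of joint latch above 0.022 m); the arm keeps its last pose, push and grip.
It fails at once if the lid flies open to its stop (beyond 1.38 rad) (value of joint lid above 1.38 rad).
It fails at once if a bystander is moved by more than 30 mm (distance of any of slide_box, jar, reagent, beaker, petri, forceps, tip_rack from where it was at the start of the episode above 0.03 m).
It also fails if it takes over 64 s, if anything falls off the work surface, if the arm or the gripper's body presses on something with over 40 N, if the wrist force passes 120 N, or if a joint passes its speed limit or range.

## Robot

A 6-joint arm with a two-finger parallel gripper is mounted at the origin on the work surface. World frame = base frame: x ahead of the robot, y to its left, z up, the work surface at z = 0. Lengths are in m, angles in degrees, forces in N, time in s.
With the tool pointing down it reaches from about 0.3 to 0.75 m from the base axis. Payload 8.5 kg.
Tool frame: the origin (TCP) lies on the centre line of the jaws, within the pads' length; the fingertips stand 17 mm ahead of it and the grasp point (between the pads) lies 2 mm behind it; z points along the fingers, y is the line along which they close (so a half turn about z gives the same grasp; the last joint's range is limited). The gripper opens to 85 mm and grips with 20 to 120 N. Pads are 22 mm wide; open, the fingers measure 114 mm over their backs; the gripper's body (76 mm by 85 mm) begins 54 mm behind the grasp point. The pads swing forward as they close: fully open they stand 13 mm farther back than shut.
Start: joints at [-77.08, 21.807, 74.336, -0, 83.858, -12.336], TCP at [0.235, -0.497, 0.248] pointing down, gripper open.
Joint ranges: [-178.18, 178.18], [-50.72, 133.34], [12.68, 142.11], [-81.47, 261.47], [9.98, 163.14], [-165.26, 165.26]. Speed limits (degrees/s): [136.94, 136.94, 180, 180, 180, 180].

## Interface

Orientations are given as a 3x3 rotation matrix whose columns are the frame's x, y, z axes.
In Python, from rig import env gives the robot as it stands.
- The arm moves only by the shell command python3 -m handwheel 'ROWS' [OPENING] [FORCE]. ROWS is JSON, a list that holds one entry, the list of rows, each a list of 4 numbers: the shift along the tool's x, y, z in m, then the turn about the tool's z in rad. In form: [[[x, y, z, roll], ...]]. A call has 1 to 5 rows; each row shifts and turns the commanded pose from where the row before left it, along the tool's axes as they then stand; what a row does not reach is not made up. A row lasts 1/12 s, in which the tool goes at most 41.7 mm and 7.16 degrees, less where a joint would pass 70% of its speed; a pose out of reach is approached as far as the arm can. A call is refused whole if a number of a shift passes 0.0417 or a number of a turn 0.125, either way. A call with a gripper value outside its range is refused whole. OPENING is the opening in per cent of the stroke, from 0 (shut) to 100 (fully open), set as the call begins (- or left out, the last holds). The fingers move at their own pace and stop on an object; FORCE is the grip in N (left out, the last holds). Time passes only in rows, so rows that do not move let the fingers close. It gives the time, the measured TCP pose, the force and the opening at its end, in the units of the state.
- env.observe(): the state, without advancing time (a new reading comes with each control period).
- env.get_image(name): name is "side" or "top"; returns (picture, depth): 480x640x3 uint8, red, green, blue; 480x640 float32, m along the optical axis (not along the pixel's ray), 0 where there is no reading.
- env.camera_params(name): a dict with "K" (3x3 intrinsics, pixels), "D" ([k1, k2, p1, p2, k3] as OpenCV has them; the pictures are not rectified), "rvec" (rotation vector, rad) and "tvec" (3), from world to camera coordinates, as OpenCV has them. Camera axes: x right, y down, z forward; pixel columns grow to the right and rows downward; lengths in m; the calibration is good to about 2 mm. A picture is of the moment at which its call begins. camera_params takes no time and is no camera call.
- env.close_job(): hands the job in, once; it reports no verdict.
The state is a dict: "time_s": time; "q": joint angles; "qvel": joint speeds; "joint_efforts": joint torques, N m; "position": TCP position; "tool_rot": TCP orientation; "ft_force": force on the tool from outside, world axes, zero at the start; "wrist_torque": the same for the moment, N m; "grip_width": finger opening in m.
Only numpy, scipy, OpenCV 4.12 (cv2) and the standard library are available. Lean on these libraries where they do the work, as an engineer would, in place of code of your own. Each camera call takes 0.05 s, during which the arm holds its last target. There are 200 camera calls.

## Working session

There is one attempt and no reset: what is moved stays moved. The work goes in short steps, Python scripts to look and compute and a shell command to move; the robot and the scene stay as the last step left them, time stands still between calls to the robot, and variables do not carry over. Pictures are saved under pics/ and viewed, on a budget of 10 in all, crops included, one or two more only if the job needs it, and the job is handed in when it is done.

```bash
ls; mkdir -p pics
python3 - <<'E'
from rig import env
import cv2,numpy as np
for n in("top","side"):
    p,d=env.get_image(n); cv2.imwrite(f"pics/{n}0.png",p[:,:,::-1]); np.save(f"pics/{n}0.npy",d)
    c=env.camera_params(n); print(n,{k:np.round(v,4).tolist() for k,v in c.items()})
    R=cv2.Rodrigues(np.array(c["rvec"],float))[0]; print("cam pos",-R.T@np.array(c["tvec"]).ravel())
o=env.observe(); print(o)
E
```

```text
pics
top {'K': [[524.1853, 0.0, 320.0379], [0.0, 524.1853, 231.3797], [0.0, 0.0, 1.0]], 'D': [-0.0101, 0.0, 0.0, 0.0, 0.0], 'rvec': [2.1396, -2.1583, 0.165], 'tvec': [-0.0799, 0.6049, 1.2006]}
cam pos [ 0.42305778 -0.07531706  1.27631001]
side {'K': [[606.0599, 0.0, 323.7665], [0.0, 606.0599, 237.5538], [0.0, 0.0, 1.0]], 'D': [-0.1539, 0.0, 0.0, 0.0, 0.0], 'rvec': [0.2221, -2.6467, 1.5188], 'tvec': [0.5766, 0.1933, 1.3044]}
cam pos [0.39870425 1.11023025 0.82451292]
{'time_s': 0.1, 'q': array([-7.70788739e+01,  2.18397624e+01,  7.43785896e+01, -1.14670030e-03,
        8.38574675e+01, -1.23359845e+01]), 'qvel': array([-0.00419209, -0.11582319, -0.13293333, -0.09336706,  0.02607295,
        0.044101  ]), 'joint_efforts': array([ 3.88799381e-03, -4.49217474e+01, -2.31659442e+01, -1.51978420e-04,
        3.63819694e-03,  2.41884912e-06]), 'position': array([ 0.23461377, -0.49719645,  0.24775955]), 'tool_rot': array([[ 9.04401322e-01,  4.26682727e-01, -3.15297620e-04],
       [ 4.26682763e-01, -9.04400447e-01,  1.28534386e-03],
       [ 2.63278714e-04, -1.29699874e-03, -9.99999124e-01]]), 'ft_force': array([-1.69538595, -0.97987956,  0.17475594]), 'wrist_torque': array([0.00153829, 0.0162515 , 0.04017333]), 'grip_width': 0.08498026028686215}
```

View pics/top0.png

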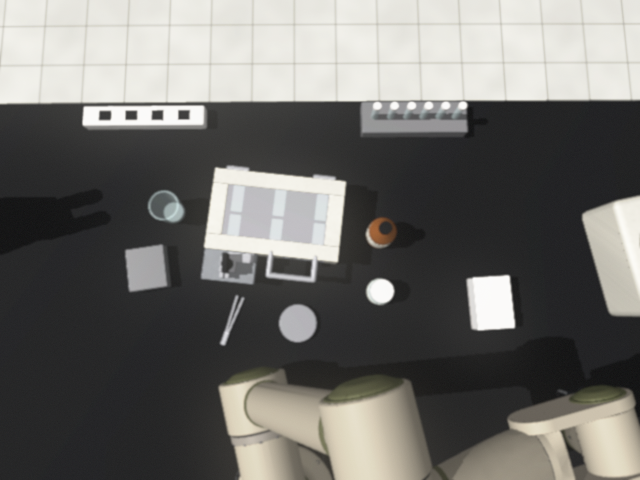

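View pics/side0.png

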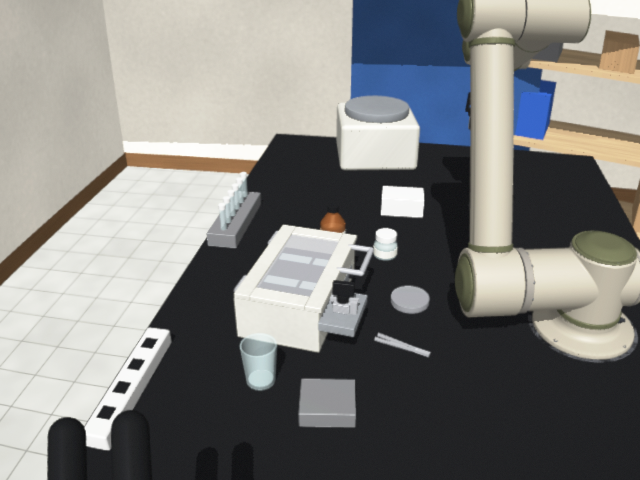

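The top view shows the chamber at about (205–346, 168–262) px, the knob wing near (226,262) and the handle bar near (292,279). The side view shows the black wing at (344,290) and the handle at (357,262).

```bash
cat > h.py <<'E'
import cv2,numpy as np
from rig import env
def cam(n):
    c=env.camera_params(n); R=cv2.Rodrigues(np.array(c["rvec"],float))[0]
    return np.array(c["K"]),np.array(c["D"]),R,np.array(c["tvec"],float).ravel()
def ray(n,uv,z):
    K,D,R,t=cam(n); p=cv2.undistortPoints(np.array(uv,float).reshape(-1,1,2),K,D).reshape(-1,2)
    d=np.c_[p,np.ones(len(p))]@R; o=-R.T@t
    return o+d*((z-o[2])/d[:,2])[:,None]
def proj(n,X):
    K,D,R,t=cam(n); return cv2.projectPoints(np.array(X,float).reshape(-1,3),cv2.Rodrigues(R)[0],t,K,D)[0].reshape(-1,2)
E
python3 - <<'E'
from h import *
im=cv2.imread("pics/top0.png")
# lid white mask
m=((im.min(2)>185)).astype(np.uint8)
m[:,:195]=0;m[:,352:]=0;m[:160]=0;m[290:]=0
cs=cv2.findContours(m,0,1)[0]
c=max(cs,key=cv2.contourArea); r=cv2.minAreaRect(c); b=cv2.boxPoints(r)
print(r); P=ray("top",b,.112); print(P.round(4)); 
print([np.linalg.norm(P[i]-P[i-1]).round(4) for i in range(4)])
c1=cv2.resize(im[155:295,190:360],(800,659),interpolation=cv2.INTER_CUBIC)[59:]
s=cv2.imread("pics/side0.png")
cv2.imwrite("pics/c1.png",c1)
cv2.imwrite("pics/c2.png",cv2.resize(s[220:350,230:390],(738,600),interpolation=cv2.INTER_CUBIC))
E
```

```text
((273.8148498535156, 223.91567993164062), (133.26681518554688, 104.8140869140625), 6.044092178344727)
[[ 0.512   0.1781  0.112 ]
 [ 0.7501  0.1585  0.112 ]
 [ 0.7149 -0.144   0.112 ]
 [ 0.4784 -0.1157  0.112 ]]
[np.float64(0.2957), np.float64(0.239), np.float64(0.3045), np.float64(0.2382)]
```

View pics/c1.png

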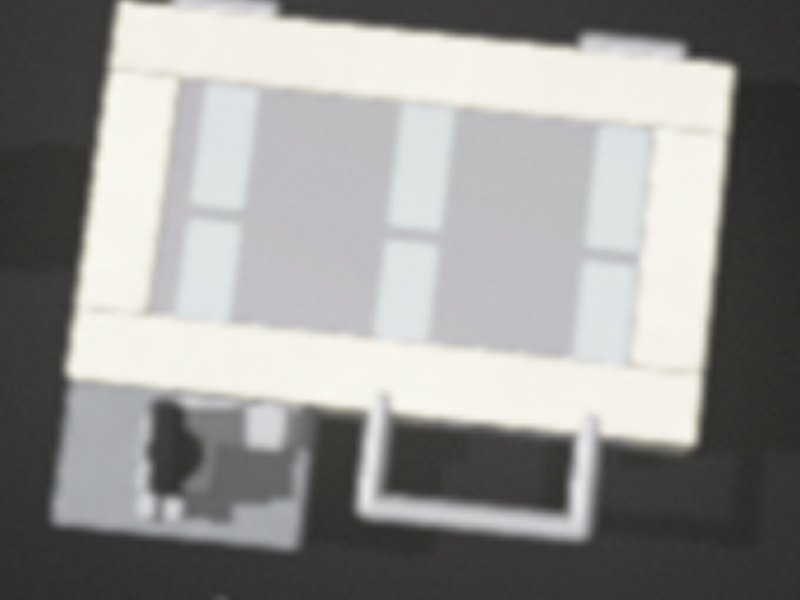

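View pics/c2.png

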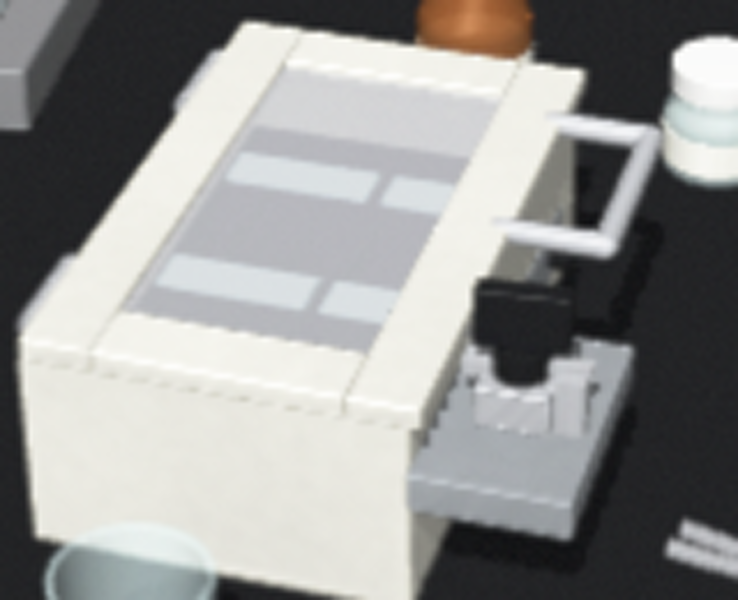

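The crops show the lid corners and the bar ends (crop px (370,507)–(584,530)). The wing's top edge is at (477,281)–(577,288) in the side crop. The wing is clamped, parallel to the chamber's x.

Run:
```python
from h import *
k=800/170
T=lambda a:np.array(a,float)/k+[190-.4,155+59/k-.4]
S=lambda a:np.array(a,float)/(738/160)+[230-.4,220-.4]
L=ray("top",T([(118,2),(737,65),(697,447),(67,375)]),.112); print("lid",L.round(4).tolist())
a=[np.degrees(np.arctan2(*(p-q)[:2][::-1])) for p,q in ((L[0],L[1]),(L[3],L[2]))]; print("y axis dir",a, "x dir",[np.degrees(np.arctan2(*(p-q)[:2][::-1])) for p,q in ((L[0],L[3]),(L[1],L[2]))])
B=ray("top",T([(370,507),(584,530)]),.108); print("bar",B.round(4).tolist(),B.mean(0).round(4),np.degrees(np.arctan2(*(B[0]-B[1])[:2][::-1])))
Bs=ray("side",S([(608,243),(650,135)]),.108); print("bar side",Bs.round(4).tolist(),Bs.mean(0))
W=ray("side",S([(477,281),(577,288)]),.144); print("wing side",W.round(4).tolist(),W.mean(0))
Wt=ray("top",T([(165,402),(168,515)]),.140); print("wing top",Wt.round(4).tolist(),Wt.mean(0))
```

```text
lid [[0.7435, 0.1547, 0.112], [0.7099, -0.1453, 0.112], [0.5247, -0.1233, 0.112], [0.5615, 0.1752, 0.112]]
y axis dir [np.float64(83.59708189275621), np.float64(82.97731052415264)] x dir [np.float64(-6.426168262466229), np.float64(-6.770889086041173)]
bar [[0.498, 0.0315, 0.108], [0.4862, -0.0695, 0.108]] [ 0.4921 -0.019   0.108 ] 83.38293667559073
bar side [[0.4978, 0.0328, 0.108], [0.4883, -0.0662, 0.108]] [ 0.49302671 -0.01671322  0.108     ]
wing side [[0.5451, 0.1257, 0.144], [0.502, 0.1239, 0.144]] [0.52354234 0.12479922 0.144     ]
wing top [[0.5452, 0.1236, 0.14], [0.493, 0.1214, 0.14]] [0.51913492 0.12250339 0.14      ]
```

```bash
cat > need.py <<'E'
import sys
from h import *
# need.py x y z [yaw_deg of tool x]: remaining shift in tool axes and turn about tool z
o=env.observe(); R=np.array(o["tool_rot"]); p=np.array(o["position"])
yaw=np.degrees(np.arctan2(R[1,0],R[0,0]))
print("t",round(o["time_s"],2),"p",p.round(4),"yaw",yaw.round(2),"w",round(o["grip_width"],4),"F",np.round(o["ft_force"],1),"T",np.round(o["wrist_torque"],2))
if len(sys.argv)>3:
    v=[float(a) for a in sys.argv[1:]]; print("tool shift",(R.T@(np.array(v[:3])-p)).round(4))
    if len(v)>3: print("turn",round(-np.radians((v[3]-yaw+180)%360-180),4))
E
M="python3 -m handwheel"
for i in 1; do :; done
python3 -m handwheel '[[[0.0263,-0.022,0,0],[0.0263,-0.022,0,0],[0.0263,-0.022,0,0],[0.0263,-0.022,0,0],[0.0263,-0.022,0,0]]]'
python3 -m handwheel '[[[0.0263,-0.022,0,0],[0.0263,-0.022,0,0],[0.0263,-0.022,0,0],[0.0263,-0.022,0,0],[0.0263,-0.022,0,0]]]'
python3 -m handwheel '[[[0.0263,-0.022,0,0],[0.0263,-0.022,0,0],[0.0263,-0.022,0,0],[0.0263,-0.022,0,0],[0.0263,-0.022,0,0]]]'
python3 -m handwheel '[[[0.0263,-0.022,0,0],[0.0263,-0.022,0,0],[0.0263,-0.022,0,0],[0.0263,-0.022,0,0],[0.0263,-0.022,0,0]]]'
python3 -m handwheel '[[[0,0,0,0.1115],[0,0,0,0.1115],[0,0,0,0.1115],[0,0,0,0.1115],[0,0,0,0.1115]]]' 70 20
python3 -m handwheel '[[[0,0,0,0],[0,0,0,0]]]'
python3 need.py 0.5225 0.1245 0.135 -6.65
```

```text
time_s: 0.52
position: [0.3069, -0.3402, 0.248]
tool_rot: [[0.905, 0.426, -0.0], [0.426, -0.905, 0.001], [0.0, -0.001, -1.0]]
ft_force: [0.6, -0.6, 0.3]
grip_width: 0.0853
time_s: 0.93
position: [0.3789, -0.1845, 0.2482]
tool_rot: [[0.905, 0.426, -0.0], [0.426, -0.905, 0.0], [-0.0, -0.0, -1.0]]
ft_force: [0.0, -0.1, -0.3]
grip_width: 0.0853
time_s: 1.35
position: [0.4509, -0.0289, 0.2482]
tool_rot: [[0.904, 0.427, -0.0], [0.427, -0.904, 0.0], [-0.0, -0.0, -1.0]]
ft_force: [0.7, -1.3, -0.2]
grip_width: 0.0856
time_s: 1.77
position: [0.5229, 0.1268, 0.2481]
tool_rot: [[0.904, 0.427, -0.001], [0.427, -0.904, -0.0], [-0.001, -0.0, -1.0]]
ft_force: [0.7, -1.8, -0.1]
grip_width: 0.0856
time_s: 2.18
position: [0.5225, 0.1251, 0.2479]
tool_rot: [[0.993, -0.122, -0.001], [-0.122, -0.993, -0.0], [-0.001, 0.0, -1.0]]
ft_force: [0.4, 0.6, 0.8]
grip_width: 0.0597
time_s: 2.35
position: [0.5225, 0.125, 0.2481]
tool_rot: [[0.994, -0.113, -0.001], [-0.113, -0.994, -0.0], [-0.001, 0.0, -1.0]]
ft_force: [0.6, 0.1, -0.6]
grip_width: 0.0594
t 2.35 p [0.5225 0.125  0.2481] yaw -6.5 w 0.0594 F [ 0.6  0.1 -0.6] T [-0.02  0.02  0.02]
tool shift [1.000e-04 4.000e-04 1.131e-01]
turn 0.0027
```

```bash
python3 -m handwheel '[[[0,0,0.025,0],[0,0,0.025,0],[0,0,0.025,0],[0,0,0.02,0],[0,0,0.01,0]]]' |tail -2
python3 -m handwheel '[[[0,0,0.007,0],[0,0,0,0],[0,0,0,0]]]' |tail -2
python3 need.py 0.5225 0.1245 0.135 -6.65
python3 - <<'E'
from h import *
s=env.get_image("side")[0][:,:,::-1]; t=env.get_image("top")[0][:,:,::-1]
a=cv2.resize(s[180:340,250:410],(600,600),interpolation=cv2.INTER_CUBIC)
cv2.imwrite("pics/d1.png",a)
E
```

```text
ft_force: [0.3, 0.0, -0.9]
grip_width: 0.0599
ft_force: [-0.7, -0.4, 0.0]
grip_width: 0.0597
t 3.02 p [0.5229 0.125  0.1367] yaw -6.61 w 0.0597 F [-0.7 -0.4  0. ] T [-0.03 -0.01  0.  ]
tool shift [-0.0003  0.0005  0.0017]
turn 0.0008
```

View pics/d1.png

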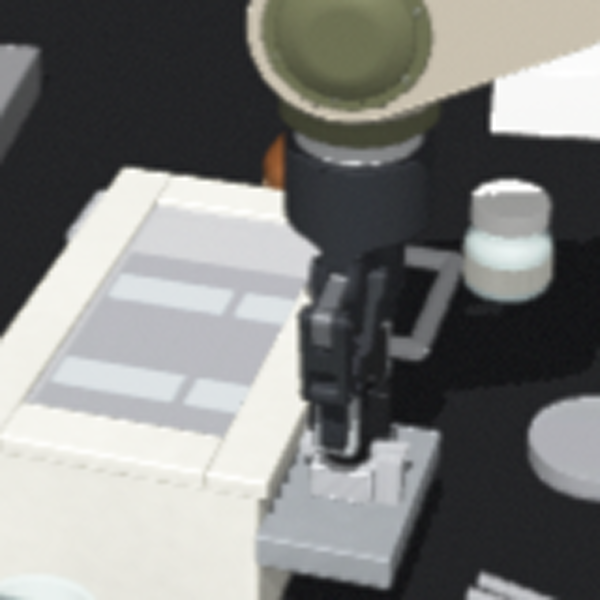

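The fingers straddle the knob at crop px (345,430), above the ledge. I'll close gently and check.

```bash
python3 -m handwheel '[[[0,0,0,0],[0,0,0,0],[0,0,0,0],[0,0,0,0],[0,0,0,0]]]' 0 30 |tail -2
python3 -m handwheel '[[[0,0,0,0],[0,0,0,0],[0,0,0,0],[0,0,0,0],[0,0,0,0]]]' |tail -2
python3 need.py 0.5225 0.1245 0.135 -6.65
```

```text
ft_force: [0.6, 0.3, 3.1]
grip_width: 0.0114
ft_force: [-0.5, 0.3, 5.3]
grip_width: 0.011
t 3.95 p [0.5228 0.125  0.1366] yaw -6.69 w 0.011 F [-0.5  0.3  5.3] T [-0.03  0.24  0.06]
tool shift [-0.0003  0.0005  0.0016]
turn -0.0006
```

```bash
python3 -m handwheel '[[[0,0,-0.001,0],[0,0,0,-0.1],[0,0,0,-0.1],[0,0,0,-0.1],[0,0,0,-0.1]]]' |tail -2
python3 -m handwheel '[[[0,0,0,-0.1],[0,0,0,-0.1],[0,0,0,-0.1]]]' |tail -2
python3 need.py
python3 -m handwheel '[[[0,0,0,-0.1],[0,0,0,-0.1],[0,0,0,-0.1],[0,0,0,-0.1]]]' |tail -2
python3 -m handwheel '[[[0,0,0,-0.1],[0,0,0,-0.1],[0,0,0,-0.08],[0,0,0,0],[0,0,0,0]]]' |tail -2
python3 need.py
python3 - <<'E'
from h import *
t=env.get_image("top")[0][:,:,::-1]
cv2.imwrite("pics/d2.png",cv2.resize(t[150:300,180:360],(720,600),interpolation=cv2.INTER_CUBIC))
E
```

```text
ft_force: [2.7, -1.4, -3.0]
grip_width: 0.0111
ft_force: [2.5, -1.7, -4.0]
grip_width: 0.0112
t 4.62 p [0.523  0.1246 0.1367] yaw 33.69 w 0.0112 F [ 2.5 -1.7 -4. ] T [-0.26 -0.59 -0.05]
ft_force: [5.8, -1.3, -5.7]
grip_width: 0.0116
ft_force: [6.0, -1.7, -5.7]
grip_width: 0.0115
t 5.37 p [0.5237 0.1245 0.1368] yaw 72.39 w 0.0115 F [ 6.  -1.7 -5.7] T [-0.3  -1.05  0.05]
```

```bash
python3 -m handwheel '[[[0.004,-0.0008,0,0],[0.006,-0.0012,0,0],[0.006,-0.0012,0,0],[0.006,-0.0012,0,0],[0,0,0,0]]]' |tail -2
python3 need.py
python3 -m handwheel '[[[0.005,-0.001,0,0],[0.005,-0.001,0,0],[0,0,0,0],[0,0,0,0]]]' |tail -2
python3 need.py
python3 - <<'E'
from h import *
t=env.get_image("side")[0][:,:,::-1]
cv2.imwrite("pics/d3.png",cv2.resize(t[180:340,250:410],(600,600),interpolation=cv2.INTER_CUBIC))
E
```

```text
ft_force: [7.5, -0.6, -6.2]
grip_width: 0.0116
t 5.83 p [0.5263 0.1478 0.1368] yaw 72.4 w 0.0116 F [ 7.5 -0.6 -6.2] T [-0.   -1.21 -0.04]
ft_force: [5.1, -8.3, -4.8]
grip_width: 0.0116
t 6.17 p [0.5273 0.1559 0.1368] yaw 72.37 w 0.0116 F [ 5.1 -8.3 -4.8] T [-1.33 -0.94  0.01]
```

View pics/d3.png

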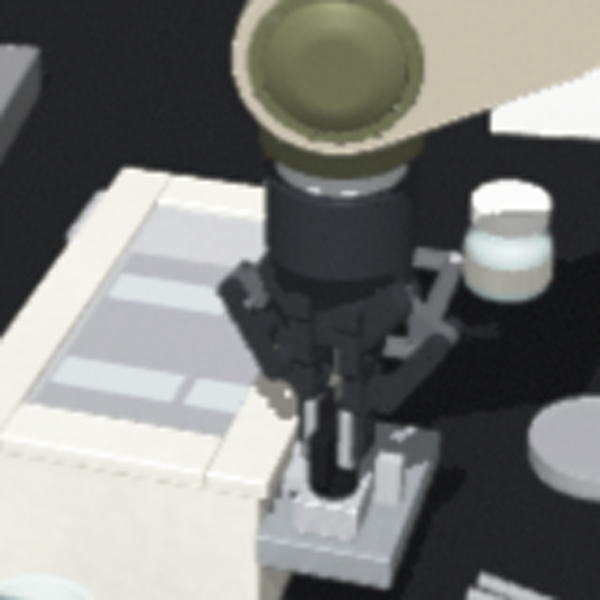

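The latch base has slid past the stop pin (crop (330,510)) and reached its stop: 31 mm of tool travel, with reaction −8 N in y. Next: release, lift and go above the handle bar.

```bash
python3 -m handwheel '[[[0,0,0,0],[0,0,0,0],[0,0,0,0],[0,0,0,0]]]' 35 30|tail -2
python3 need.py
python3 -m handwheel '[[[0,0,-0.01,0],[0,0,-0.02,0],[0,0,-0.02,0],[0,0,-0.02,0],[0,0,-0.02,0]]]' |tail -2
python3 -m handwheel '[[[0,0,-0.02,-0.095],[0,0,0,-0.095],[0,0,0,0]]]' 45 |tail -2
python3 need.py 0.4925 -0.018 0.106 83.35
python3 - <<'E'
from h import *
t=env.get_image("top")[0][:,:,::-1]
cv2.imwrite("pics/d4.png",t)
s=env.get_image("side")[0][:,:,::-1]
cv2.imwrite("pics/d5.png",cv2.resize(s[180:340,250:410],(600,600),interpolation=cv2.INTER_CUBIC))
E
```

```text
ft_force: [0.1, 0.3, 0.6]
grip_width: 0.0296
t 6.55 p [0.526  0.1576 0.1372] yaw 72.39 w 0.0296 F [0.1 0.3 0.6] T [-0.01 -0.02  0.04]
ft_force: [0.0, 0.2, -0.2]
grip_width: 0.0303
ft_force: [0.6, -0.5, 0.4]
grip_width: 0.0386
t 7.22 p [0.5264 0.1576 0.2492] yaw 83.47 w 0.0386 F [ 0.6 -0.5  0.4] T [-0.08 -0.01 -0.01]
tool shift [-0.1784 -0.0142  0.143 ]
turn 0.0021
```

View pics/d5.png

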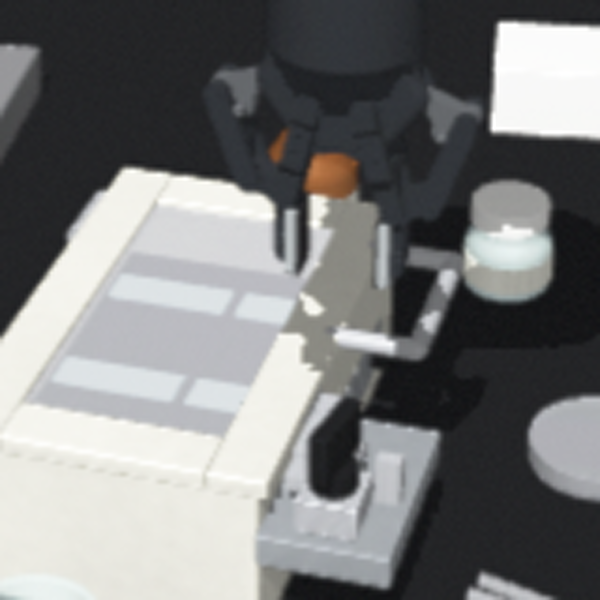

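The wing (crop (335,450)) is turned and clear, and the latch is left of the pin. Now to the bar.

```bash
python3 -m handwheel '[[[-0.0357,-0.0028,0,0],[-0.0357,-0.0028,0,0],[-0.0357,-0.0028,0,0],[-0.0357,-0.0028,0,0],[-0.0357,-0.0028,0,0]]]' |tail -2
python3 -m handwheel '[[[0,0,0.03,0],[0,0,0.03,0],[0,0,0.03,0],[0,0,0.01,0],[0,0,0,0]]]' |tail -2
python3 need.py 0.4925 -0.018 0.106 83.35
python3 - <<'E'
from h import *
s=env.get_image("side")[0][:,:,::-1]
cv2.imwrite("pics/d6.png",cv2.resize(s[180:340,250:410],(600,600),interpolation=cv2.INTER_CUBIC))
E
```

```text
ft_force: [1.5, -0.4, 0.4]
grip_width: 0.0385
ft_force: [-0.5, 0.1, -0.2]
grip_width: 0.0383
t 8.15 p [ 0.4898 -0.0179  0.1445] yaw 83.11 w 0.0383 F [-0.5  0.1 -0.2] T [ 0.02  0.01 -0.01]
tool shift [0.0002 0.0029 0.0385]
turn -0.0043
```

View pics/d6.png

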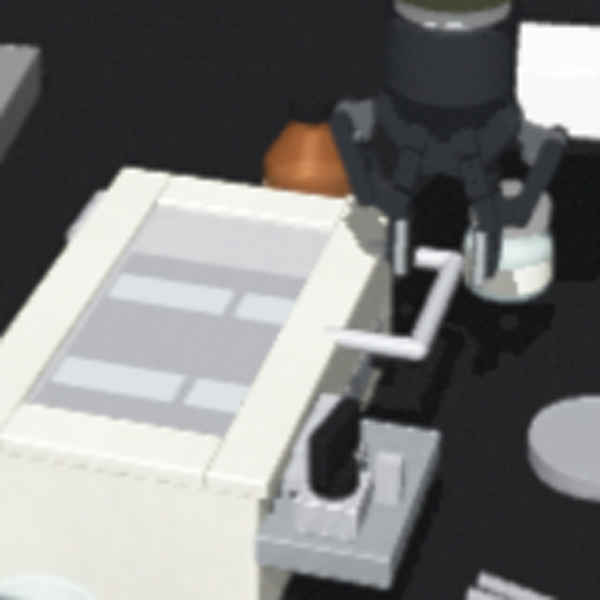

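The fingers are aligned either side of the bar (crop (440,300)), with the left finger between bar and lid. The jar is well behind. Descend and grip.

```bash
python3 -m handwheel '[[[0,0.003,0.01,0],[0,0,0.01,0],[0,0,0.01,0],[0,0,0.0085,0],[0,0,0,0]]]' |tail -2
python3 need.py 0.4925 -0.018 0.106 83.35
python3 -m handwheel '[[[0,0,0,0],[0,0,0,0],[0,0,0,0],[0,0,0,0],[0,0,0,0]]]' 0 40 |tail -2
python3 -m handwheel '[[[0,0,0,0],[0,0,0,0],[0,0,0,0]]]' |tail -2
python3 need.py
```

```text
ft_force: [-0.8, -0.2, -0.3]
grip_width: 0.0382
t 8.62 p [ 0.4942 -0.0184  0.1078] yaw 83.24 w 0.0382 F [-0.8 -0.2 -0.3] T [ 0.02  0.01 -0.01]
tool shift [ 0.0002 -0.0017  0.0018]
turn -0.0019
ft_force: [-8.4, -0.6, 3.9]
grip_width: 0.0105
ft_force: [-8.3, -0.8, 4.1]
grip_width: 0.0108
t 9.28 p [ 0.4927 -0.0183  0.1092] yaw 83.29 w 0.0108 F [-8.3 -0.8  4.1] T [-0.11  1.35  0.08]
```

```bash
python3 -m handwheel '[[[0,-0.002,0,0],[0,0,0,0],[0,0,0,0]]]' |tail -2
python3 need.py
python3 - <<'E'
import numpy as np
th=np.r_[np.arange(0,1.051,.07),1.07]+.0348;r=.2301
print(np.c_[th[1:]-.0348,np.diff(-r*np.cos(th)),-np.diff(r*np.sin(th))].round(4))
E
```

```text
ft_force: [-0.3, 0.8, 2.5]
grip_width: 0.0106
t 9.53 p [ 0.4926 -0.0184  0.1093] yaw 83.27 w 0.0106 F [-0.3  0.8  2.5] T [0.11 0.11 0.11]
[[ 0.07    0.0011 -0.0161]
 [ 0.14    0.0022 -0.0159]
 [ 0.21    0.0034 -0.0158]
 [ 0.28    0.0044 -0.0155]
 [ 0.35    0.0055 -0.0151]
 [ 0.42    0.0066 -0.0147]
 [ 0.49    0.0076 -0.0142]
 [ 0.56    0.0086 -0.0136]
 [ 0.63    0.0095 -0.013 ]
 [ 0.7     0.0104 -0.0123]
 [ 0.77    0.0112 -0.0116]
 [ 0.84    0.012  -0.0108]
 [ 0.91    0.0127 -0.0099]
 [ 0.98    0.0134 -0.009 ]
 [ 1.05    0.014  -0.008 ]
 [ 1.07    0.0041 -0.0021]]
```

```bash
cat > lid.py <<'E'
from h import *
o=env.observe(); p=np.array(o["position"]); R=np.array(o["tool_rot"])
d=p-np.array([.4926,-.0184,.1093]); dx=d[0]*np.cos(np.radians(6.65))-d[1]*np.sin(np.radians(6.65)); r=.2301
x=-r*np.cos(.0348)+dx; z=r*np.sin(.0348)+d[2]
print("t",round(o["time_s"],2),"dx",dx.round(4),"dz",d[2].round(4),"theta",(np.arctan2(z,-x)-.0348).round(3),"r",np.hypot(x,z).round(4),"F",np.round(o["ft_force"],1),"T",np.round(o["wrist_torque"],2),"w",round(o["grip_width"],4))
E
python3 -m handwheel '[[[0,0.0011,-0.0161,0],[0,0.0022,-0.0159,0],[0,0.0034,-0.0158,0],[0,0.0044,-0.0155,0],[0,0.0055,-0.0151,0]]]' |tail -1
python3 -m handwheel '[[[0,0,0,0],[0,0,0,0]]]' |tail -1
python3 lid.py
python3 - <<'E'
from h import *
s=env.get_image("side")[0][:,:,::-1]
cv2.imwrite("pics/d7.png",cv2.resize(s[140:340,230:430],(600,600),interpolation=cv2.INTER_CUBIC))
E
```

```text
grip_width: 0.0102
grip_width: 0.0104
t 10.12 dx 0.0157 dz 0.0779 theta 0.347 r 0.2309 F [-3.7 -0.1 -2.3] T [-0.    0.82  0.05] w 0.0104
```

View pics/d7.png

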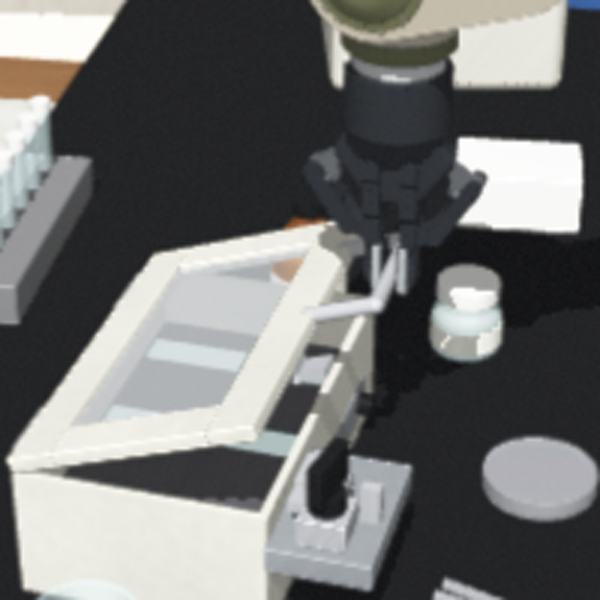

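The lid is up about 20°, with the bar pinched in the fingers at (390,270) in the crop. Continuing.

```bash
python3 -m handwheel '[[[0,0.0066,-0.0147,0],[0,0.0076,-0.0142,0],[0,0.0086,-0.0136,0],[0,0.0095,-0.013,0],[0,0.0104,-0.0123,0]]]' |tail -1
python3 -m handwheel '[[[0,0,0,0],[0,0,0,0]]]' |tail -1
python3 lid.py
python3 -m handwheel '[[[0,0.0056,-0.0058,0],[0,0.0056,-0.0058,0],[0,0.006,-0.0054,0],[0,0.006,-0.0054,0],[0,0,0,0]]]' |tail -1
python3 lid.py
```

```text
grip_width: 0.0102
grip_width: 0.0103
t 10.75 dx 0.0566 dz 0.1471 theta 0.695 r 0.2326 F [-21.9   0.8  14.4] T [ 0.27  3.68 -0.01] w 0.0103
grip_width: 0.0104
t 11.17 dx 0.0804 dz 0.1714 theta 0.841 r 0.2335 F [-23.5   2.9  23.9] T [0.48 4.09 0.08] w 0.0104
```

```bash
python3 -m handwheel '[[[0,-0.002,-0.0025,0],[0,0,0,0],[0,0,0,0]]]' |tail -1
python3 lid.py
python3 - <<'E'
from h import *
s=env.get_image("side")[0][:,:,::-1]
cv2.imwrite("pics/d8.png",cv2.resize(s[90:290,220:420],(600,600),interpolation=cv2.INTER_CUBIC))
E
```

```text
grip_width: 0.01
t 11.42 dx 0.0794 dz 0.1707 theta 0.836 r 0.2337 F [-10.3   1.7   7.2] T [0.29 1.65 0.03] w 0.01
```

View pics/d8.png

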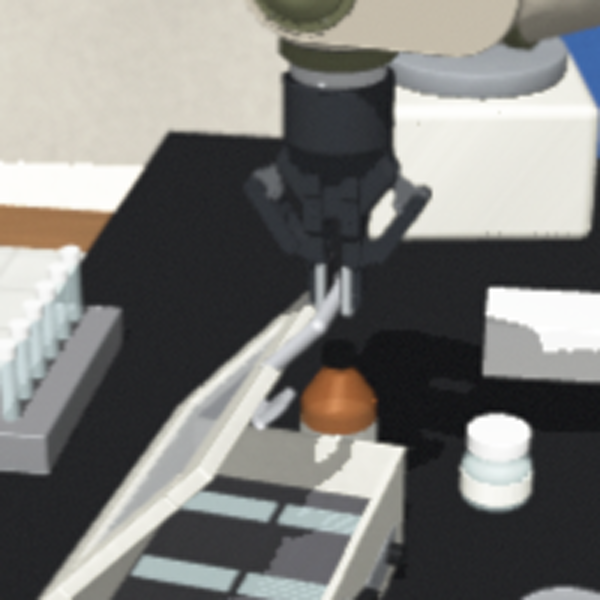

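The lid is at about 48° and the grip is still good, with the bar between the pads at crop (335,290). The radial force dropped when I moved outward, so the bar's circle is a few mm larger than I assumed. Continuing along the corrected circle.

```bash
python3 -m handwheel '[[[0,-0.001,-0.0008,0],[0,0.0091,-0.0073,0],[0,0.0095,-0.0068,0],[0,0,0,0],[0,0,0,0]]]' |tail -1
python3 lid.py
python3 -m handwheel '[[[0,0.0096,-0.0066,0],[0,0.0099,-0.0061,0],[0,0.0052,-0.003,0],[0,0,0,0],[0,0,0,0]]]' |tail -1
python3 lid.py
```

```text
grip_width: 0.0105
t 11.88 dx 0.0981 dz 0.1855 theta 0.938 r 0.2342 F [-3.1  2.4  3.6] T [0.35 0.51 0.09] w 0.0105
grip_width: 0.0103
t 12.3 dx 0.1224 dz 0.201 theta 1.061 r 0.235 F [-2.   2.4  2.8] T [ 0.43  0.42 -0.02] w 0.0103
```

```bash
cat > ang.py <<'E'
from h import *
import subprocess
def pts(n):
    p,d=env.get_image(n); K,D,R,t=cam(n); v,u=np.mgrid[0:480,0:640]
    q=cv2.undistortPoints(np.c_[u.ravel(),v.ravel()].astype(float).reshape(-1,1,2),K,D).reshape(-1,2)
    z=d.ravel(); k=(z>0)&(p.reshape(-1,3).min(1)>120)
    X=(np.c_[q,np.ones(len(q))]*z[:,None]-t)@R; return X[k]
h=np.array([.721,-.045,.1]); a=np.radians(-6.65)
ex=np.array([np.cos(a),np.sin(a),0]); ey=np.array([-np.sin(a),np.cos(a),0])
for n in("top","side"):
    X=pts(n)-h; L=np.c_[X@ex,X@ey,X[:,2]]
    L=L[(L[:,0]<-.02)&(L[:,0]>-.2)&(L[:,2]>.03)&(L[:,1]>-.1)&(L[:,1]<.19)&(np.hypot(L[:,0],L[:,2])<.19)]
    best=None;rng=np.random.default_rng(0)
    for _ in range(400):
        i,j=rng.integers(len(L),size=2)
        dd=L[j,[0,2]]-L[i,[0,2]]; l=np.hypot(*dd)
        if l<.04: continue
        e=abs((L[:,[0,2]]-L[i,[0,2]])@np.array([-dd[1],dd[0]])/l)<.003
        if best is None or e.sum()>best.sum(): best=e
    I=L[best]; c=I.mean(0); w=np.linalg.svd((I-c)[:,[0,2]],full_matrices=False)[2][0]
    print(n,len(L),len(I),"lid angle",np.arctan2(abs(w[1]),abs(w[0])).round(3),"offset mm",((c[[0,2]])@np.array([abs(w[1]),abs(w[0])])*1e3).round(1))
E
python3 ang.py; python3 lid.py
```

```text
top 895 707 lid angle 1.049 offset mm 11.1
side 408 238 lid angle 1.057 offset mm 1.1
t 12.4 dx 0.1222 dz 0.2009 theta 1.06 r 0.235 F [-1.3  2.2  1.8] T [0.49 0.33 0.02] w 0.0104
```

Depth plane fits give 1.049 and 1.057 rad, and the tool kinematics give 1.060. I'll add a small margin above 1.03, then come back down.

```bash
python3 -m handwheel '[[[0,0.0042,-0.0021,0],[0,0.0042,-0.0021,0],[0,0,0,0],[0,0,0,0],[0,0,0,0]]]' |tail -1
python3 lid.py; python3 ang.py
python3 -m handwheel '[[[0,-0.0042,0.0021,0],[0,-0.0042,0.0021,0],[0,-0.0052,0.003,0],[0,-0.0099,0.0061,0],[0,-0.0096,0.0066,0]]]' |tail -1
python3 -m handwheel '[[[0,-0.0095,0.0068,0],[0,-0.0091,0.0073,0],[0,0,0,0],[0,0,0,0],[0,0,0,0]]]' |tail -1
python3 lid.py; python3 ang.py
```

```text
grip_width: 0.0103
t 12.82 dx 0.1311 dz 0.2056 theta 1.103 r 0.2354 F [-2.4  3.9  4.2] T [ 0.74  0.37 -0.03] w 0.0103
top 825 642 lid angle 1.085 offset mm 11.9
side 576 380 lid angle 1.079 offset mm 4.5
grip_width: 0.0101
grip_width: 0.0104
t 13.75 dx 0.0795 dz 0.1718 theta 0.839 r 0.2344 F [-2.2  4.3  3.1] T [0.61 0.26 0.04] w 0.0104
top 1612 1332 lid angle 0.828 offset mm 10.7
side 1228 1022 lid angle 0.838 offset mm 8.1
```

```bash
python3 -m handwheel '[[[0,0,0,0],[0,0,0,0],[0,0,0,0],[0,0,0,0],[0,0,0,0]]]' |tail -1
python3 lid.py
python3 - <<'E'
from h import *
s=env.get_image("side")[0][:,:,::-1].astype(int); r=cv2.imread("pics/d5.png"); s0=cv2.imread("pics/side0.png").astype(int)
for n,(a,b,c,d) in dict(box=(370,435,290,365),beaker=(330,395,235,285),forceps=(325,365,365,435),petri=(280,315,385,435),jar=(225,262,370,402),white=(180,220,375,430)).items():
    print(n,abs(s-s0)[a:b,c:d].mean().round(1))
# wing/latch patch vs after-unlatching crop (d5: rows 180-340, cols 250-410)
k=cv2.resize(r,(160,160),interpolation=cv2.INTER_AREA)[100:145,70:115].astype(np.uint8)
m=cv2.matchTemplate(s[180:340,250:410].astype(np.uint8),k,cv2.TM_CCOEFF_NORMED); print("latch match",cv2.minMaxLoc(m)[1::2],"expected (70,100)")
print("qvel",np.abs(env.observe()["qvel"]).max())
env.close_job()
E
```

```text
grip_width: 0.0102
t 14.27 dx 0.0796 dz 0.1718 theta 0.839 r 0.2344 F [-3.3  4.5  4.2] T [0.62 0.29 0.01] w 0.0102
box 2.5
beaker 2.8
forceps 1.8
petri 2.6
jar 7.3
white 24.3
latch match (0.9208656549453735, (70, 100)) expected (70,100)
qvel 0.09288987993597159
the job is handed in; nothing more can be done
```

The job is handed in at about 14 s, with the lid held still in the fingers roughly 10° below its balance point. No verdict is reported.

- **Knob and latch:** I turned the knob about 79° counterclockwise (tool angle), then slid the latch left 31 mm until it met its stop. A template match at the end found it where I had left it.
- **Lid raised:** It went past the balance point to about 1.08 rad by the camera depth fits (1.10 rad by tool position), well short of the 1.38 rad limit.
- **Lid held:** I brought it back to 0.83–0.84 rad, where depth fits in both views and the tool position agree to 0.01 rad. The arm was still, with the grip closed on the bar at 40 N.
- **Disagreement on the way:** The bar's circle came out about 4 mm larger than I assumed. The wrist force rose to about 33 N near 0.84 rad, and I relieved it by moving the tool outward.
- **Bystanders:** The slide box, beaker, forceps and petri dish match the first side picture. The jar patch differs slightly (7 grey levels). The patch around the white box beyond it differs clearly (24). I put both down to the arm or its shadow, but did not confirm that with a picture. I did not check the reagent bottle this way; it was in place in the last picture viewed.

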